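Tip the tube until the first brass pin is at the rim

ROBOT

A 6-joint arm with a two-finger parallel gripper is mounted at the origin on the work surface. World frame = base frame: x ahead of the robot, y to its left, z up, the work surface at z = 0. Lengths are in m, angles in rad, forces in N, time in s.
With the tool pointing down it reaches from about 0.4 to 0.825 m from the base axis. Payload 7 kg.
Tool frame: the origin (TCP) lies midway between the tips of the shut fingers; the grasp point (between the pads) lies 19 mm behind it; z points along the fingers, y is the line along which they close (so a half turn about z gives the same grasp; the last joint's range is limited). The gripper opens to 88 mm and grips with 3 to 60 N. Pads are 19 mm wide; open, the fingers measure 130 mm over their backs; the gripper's body (78 mm by 193 mm) begins 47 mm behind the grasp point.
Start: joints at [1.547, 0.359, 0.012, 0, -1.224, -0.288], TCP at [0.207, 0.642, 0.2] pointing down, gripper open.
Joint ranges: [-3.07, 3.07], [-1.43, 2.12], [-1.02, 1.25], [-3.03, 1.67], [-3.05, -0], [-3.03, 3.03]. Speed limits (rad/s): [2.39, 2.39, 3.01, 3.14, 3.14, 3.14].

INTERFACE

Orientations are given as [roll, pitch, yaw] about the fixed x, y, z axes, in that order (R = Rz(yaw) Ry(pitch) Rx(roll)).
In Python, from station import arm gives the robot as it stands.
- The arm moves only by the tool servo_tool, never from a script. Its argument "deltas" is a list of rows, each a list of 7 numbers: the closure, from -1 (fully open) to 1 (shut), then the shift along the tool's x, y, z in mm, then the turn, a rotation vector about the tool's x, y, z in degrees. In form: [[gripper, x, y, z, ax, ay, az], ...]. A call has 1 to 20 rows; each row shifts and turns the commanded pose from where the row before left it, along the tool's axes as they then stand; what a row does not reach is not made up. A row lasts 1/12 s, in which the tool goes at most 41.7 mm and 7.16 degrees, less where a joint would pass 70% of its speed; a pose out of reach is approached as far as the arm can. A call is refused whole if a number of a shift passes 41.7 or a number of a turn 7.16, either way. A call with a gripper value outside its range is refused whole. The fingers move at their own pace and stop on an object; "squeeze" is the grip in N (left out, the last holds). Time passes only in rows, so rows that do not move let the fingers close. It gives the time, the measured TCP pose, the force, the opening and the grip force at its end, in the units of the state.
- arm.get_state(): the state, without advancing time (a new reading comes with each control period).
- arm.grab_frame(name): name is "scene" or "top" or "wrist"; returns a dict with "color" (384x512x3 uint8, red, green, blue), "K" (3x3 intrinsics, pixels), "position" and "orientation" of the camera in the world. Camera axes: x right, y down, z forward; pixel columns grow to the right and rows downward; lengths in m; the calibration is good to about 2 mm. The wrist camera is an equidistant fisheye: a pixel r from the principal point sees the ray r / f radians off the axis. A picture is of the moment at which its call begins. There is no depth.
- arm.job_done(): hands the job in; it is judged then, once.
Trained networks look in a picture, given as the dict that the camera call returned (one of the last four; its "shot" number tells which), for a name from the list of things; names that differ only in an ending like _2 or _b are one class to them, and where a whole thing is asked for, a point or a joint stands for the part that bears it (a point fixed in the world has none). Each returns a list of dicts, best first, with "conf" (0 to 1); they miss things now and then, are a little off and sometimes report something else, mostly with a low value. They report only what shows in the picture. A call takes as long as a camera call.
- arm.recognise(query, picture): "at" ([x, y, z] in m, in the coordinates of the camera as it stood for that picture, good to about 4 mm: the middle of the surface that is visible of it).
The state is a dict: "t": time; "q": joint angles; "qd": joint speeds; "joint_efforts": joint torques, N m; "eef_pos": TCP position; "ee_rot": TCP orientation; "force": force on the tool from outside, world axes, zero at the start; "moment": the same for the moment, N m; "width": finger opening in m; "gripper_force": force on a finger pad.
Only numpy, scipy, OpenCV 4.12 (cv2) and the standard library are available. Lean on these libraries where they do the work, as an engineer would, in place of code of your own. Each camera call takes 0.05 s, during which the arm holds its last target. There are 200 camera calls.

TASK

Bring the first brass pin up to the open rim of its clear tube, ready for the tweezers: press the grey pad of the rocker holding the brass pins slowly down and stop as soon as the leading pin has slid to the rim, so that no brass pin drops out. Let go and leave the tube tipped like that with the pin waiting at the rim; do not tip the tube with the steel pins.

Things in the scene. Friction and masses are not known exactly. Their poses are not given: they have to be found in the camera images.
- brass_pin: leading of two loose brass pins in one tube: round-nosed, 12 mm thick, 24 mm long, 20 g. Origin: centre; x along it, to the mouth. Starts 65 to 90 mm inside the rim, the other behind it. Both slide by themselves once the mouth is 10 to 20 degrees below level (friction varies). A lip 4 mm tall stops a gently arriving pin, centre about 15 mm inside the rim; fast or steep tips throw it out.
- brass_mouth (a point): centre of the open rim of the clear tube with the brass pins; x points out along the tube, y to its left (level), z up across it. Tube 130 mm long, 22 mm outside, 18 mm bore; blue ring at the mouth, grey cap at the closed end. It stands 100 mm above the table on a fixed white stand.
- brass_tilt (a joint): hinge of the brass tube and its bar, rad: 0 level (start), positive mouth-down, -0.35 to 1.2. Level axis through the tube's middle, 65 mm behind the mouth, 100 mm above the table. Stiff (0.22 N m), it stays where it is left.
- brass_pad (a point): centre of the top of the flat grey press pad, 28 x 28 mm, axes as brass_mouth. It is the front end of an aluminium bar 130 x 32 mm beside the tube, on its left, that tips with it: 50 mm ahead of the hinge axis, 40 mm left of the tube's centre line, 3 mm above the axis. Pressed down (about 5 N) it tips the mouth down, 0.9 mm per degree; the black pad 100 mm behind it tips it back.
- steel_tilt (a joint): hinge of the second, like holder, whose tube holds two steel-grey pins: 0 level (start), positive mouth-down, rad. To be left alone. Which holder stands on which side varies.

How it is judged:
By the outcome, as a careful person would: the job done as asked, in the order asked, and still so for the second after the job is handed in, with the robot touching nothing.
It also fails if it takes over 38 s, if anything falls off the work surface, if the arm or the gripper's body presses on something with over 40 N, if the wrist force passes 120 N, or if a joint passes its speed limit or range.

## Working session

There is one attempt and no reset: what is moved stays moved. The work goes in short steps, Python scripts to look and compute and a tool call to move; the robot and the scene stay as the last step left them, time stands still between calls to the robot, and variables do not carry over. Pictures are saved under pics/ and viewed, at most 10 in all, crops included, and the job is handed in when it is done.

Besides the shell and the picture viewer there is one more tool, called after "Emit:" as a command line: name --pt "numbers of a row" for each row, then --argument value for the rest. servo_tool: Moves the arm, as the interface text tells. Its arguments: {"type":"object","properties":{"deltas":{"type":"array","items":{"type":"array","items":{"type":"number"}}},"squeeze":{"type":"number"}},"required":["deltas"]}

```bash
mkdir -p pics; cat > h.py <<'E'
import numpy as np, cv2
from station import arm
from scipy.spatial.transform import Rotation as R
def rot(o):
    o=np.array(o,float)
    if o.shape==(3,3): return o
    return R.from_euler('xyz',o).as_matrix() if o.size==3 else R.from_quat(o).as_matrix()
def look(cam,names,fn=None):
    f=arm.grab_frame(cam); M=rot(f['orientation']); p=np.array(f['position'])
    if fn: cv2.imwrite('pics/'+fn,f['color'][:,:,::-1])
    for n in names:
        for d in arm.recognise(n,f)[:3]:
            c=np.array(d['at']); px=f['K']@c/c[2]
            print(cam,n,round(d['conf'],2),np.round(p+M@c,4),np.round(px[:2]))
    return f
E
python3 - <<'E'
from h import *
f=look('scene',['brass_pin','brass_mouth','brass_pad','steel_tilt'],'s1.png');print(f['position'],f['orientation'],f['K'])
f=look('top',['brass_pin','brass_mouth','brass_pad','brass_tilt','steel_tilt'],'t1.png');print(f['position'],f['orientation'],f['K'])
print(arm.get_state())
E
```

```text
scene brass_mouth 0.61 [0.4818 0.1603 0.1002] [340. 216.]
scene brass_pad 0.56 [0.483  0.1552 0.102 ] [337. 215.]
scene steel_tilt 0.89 [ 0.4976 -0.1052  0.1041] [214. 175.]
[0.98135692 0.24194065 0.664332  ] [-2.37274579  0.00261034  2.04850186] [[397.26136022   0.         254.98610648]
 [  0.         397.26136022 191.20007756]
 [  0.           0.           1.        ]]
top brass_mouth 0.96 [0.4716 0.154  0.1049] [185. 239.]
top brass_pad 0.73 [0.4709 0.1557 0.1032] [184. 239.]
top brass_tilt 0.82 [0.4713 0.1575 0.1023] [184. 239.]
[0.42112145 0.020209   0.94912894] [-2.96944421  0.00949269 -1.55395477] [[409.925097     0.         245.89602149]
 [  0.         409.925097   193.60961472]
 [  0.           0.           1.        ]]
{'t': 0.55, 'q': array([ 1.54708941e+00,  3.58621321e-01,  1.19040817e-02, -4.53526373e-05,
       -1.22411443e+00, -2.88119248e-01]), 'qd': array([ 0.00136949, -0.00148398,  0.00126095,  0.00098824,  0.00134043,
        0.00048637]), 'joint_efforts': array([ 4.15839750e-04, -5.81891477e+01,  2.93131220e+01,  6.99872911e+00,
        1.22136300e-02, -2.16995693e-05]), 'eef_pos': array([0.20706926, 0.64241916, 0.19964105]), 'ee_rot': array([ 3.14154665e+00,  3.08530559e-05, -3.11841576e-01]), 'force': array([-0.02480132, -0.1487003 , -0.39584501]), 'moment': array([ 0.00129742, -0.03194132,  0.02437141]), 'gripper_force': 0.0, 'width': 0.08759102144797998}
```

View pics/s1.png

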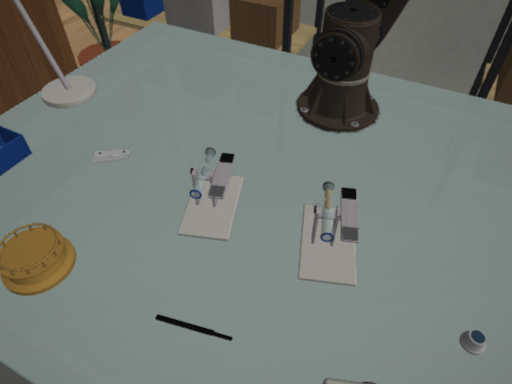

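View pics/t1.png

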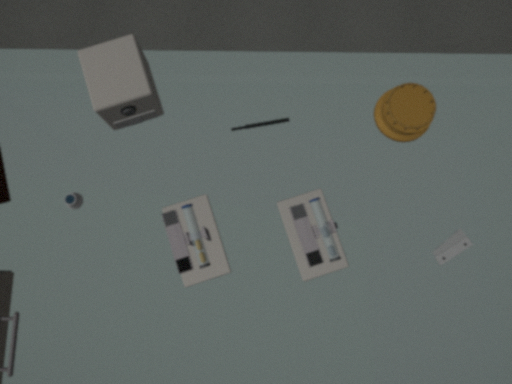

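The scene picture shows the brass holder at about (330,215), with yellow pins in its tube. In the top picture it is the left one: grey pad (171,218), black pad (184,264), blue mouth (187,207). The steel holder is on the right, at (315,235). Next I'll enlarge the brass one and turn its pixels into positions.

```bash
cat >> h.py <<'E'
def ray(f,uv,z):
    d=rot(f['orientation'])@np.linalg.inv(f['K'])@np.array([*uv,1.]); p=np.array(f['position'])
    return p+d*(z-p[2])/d[2]
E
python3 - <<'E'
from h import *
f=arm.grab_frame('top')
for n,uv,z in [('grey',(171,218),.103),('black',(184,264),.103),('mouth',(187,207),.108),('cap',(205,265),.105)]: print(n,ray(f,uv,z).round(4))
c=f['color'][190:290,155:235,::-1]; a=cv2.resize(c,None,fx=5.5,fy=5.5,interpolation=cv2.INTER_CUBIC)
g=arm.grab_frame('scene'); c=g['color'][175:255,295:365,::-1]
b=cv2.resize(c,(350,550-0) if 0 else (350,400),interpolation=cv2.INTER_CUBIC)
o=np.zeros((550,790,3),np.uint8); o[:,:440]=a[:550,:440]; o[:400,440:790]=b
cv2.imwrite('pics/c1.png',o)
for n,uv,z in [('grey',(349.5,233),.103),('black',(348.5,194),.103)]: print(n,ray(g,uv,z).round(4))
E
```

```text
grey [0.5143 0.1854 0.103 ]
black [0.4206 0.1544 0.103 ]
mouth [0.5372 0.1523 0.108 ]
cap [0.4194 0.1113 0.105 ]
grey [0.5148 0.1885 0.103 ]
black [0.423  0.1567 0.103 ]
```

View pics/c1.png

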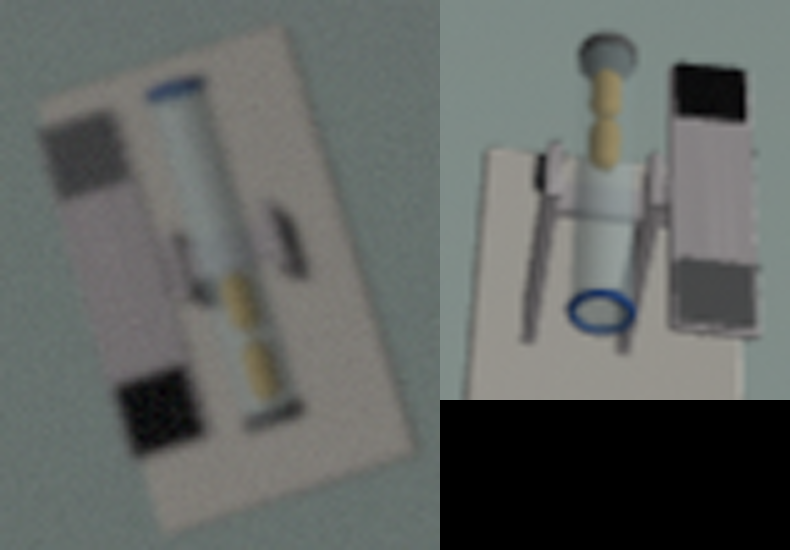

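The enlarged crop shows both brass pins in the closed half of the left tube. Grey pad centre is at about (0.5145, 0.187, 0.103), the tube points along yaw ≈ 18.3°, and pad spacing measures 99 mm against the 100 mm expected. I'll shut the fingers, turn the hand along the bar and fly over the pad.

Emit:
servo_tool --pt "1 0 0 0 0 0 6.7" --pt "1 0 0 0 0 0 6.7" --pt "1 0 0 0 0 0 6.7" --pt "1 0 0 0 0 0 6.7" --pt "1 0 0 0 0 0 6.7" --pt "1 0 0 0 0 0 6.7" --pt "1 0 0 0 0 0 6.7" --pt "1 0 0 0 0 0 6.9"

```text
t: 1.32
eef_pos: [0.2071, 0.6424, 0.1997]
ee_rot: [-3.142, 0.0, -1.257]
force: [-0.4, 0.4, -0.2]
width: 0.0397
gripper_force: 0.0
```

Emit:
servo_tool --pt "1 13 -4 0 0 0 0" --pt "1 27 -7.5 0 0 0 0" --pt "1 27 -7.5 0 0 0 0" --pt "1 27 -7.5 0 0 0 0" --pt "1 27 -7.5 0 0 0 0" --pt "1 27 -7.5 0 0 0 0" --pt "1 27 -7.5 0 0 0 0" --pt "1 27 -7.5 0 0 0 0" --pt "1 27 -7.5 0 0 0 0" --pt "1 27 -7.5 0 0 0 0" --pt "1 27 -7.5 0 0 0 0" --pt "1 27 -7.5 0 0 0 0" --pt "1 27 -7.5 0 0 0 0" --pt "1 27 -7.5 0 0 0 0" --pt "1 27 -7.5 0 0 0 0" --pt "1 27 -7.5 0 0 0 0" --pt "1 27 -7.5 0 0 0 0" --pt "1 27 -7.5 0 0 0 0" --pt "1 27 -7.5 0 0 0 0" --pt "1 27 -7.5 0 0 0 0"

```text
t: 2.98
eef_pos: [0.5121, 0.1875, 0.2]
ee_rot: [-3.141, 0.0, -1.248]
force: [0.1, 0.4, 0.0]
width: 0.0004
gripper_force: 0.0
```

Emit:
servo_tool --pt "1 0 0 0 -5 3.3 0" --pt "1 0 0 0 -5 3.3 0" --pt "1 0 0 0 -5 3.4 0" --pt "1 0 0 0 0 0 0"

```text
t: 3.32
eef_pos: [0.5121, 0.1896, 0.196]
ee_rot: [2.866, -0.178, -1.223]
force: [0.3, -0.2, -2.1]
width: 0.0007
gripper_force: 0.0
```

```bash
python3 - <<'E'
from h import *
s=arm.get_state();print(s['t'],s['eef_pos'],s['ee_rot'],s['width'],s['force'])
M=rot(s['ee_rot']); print((M.T@(np.array([.5145,.187,.125])-s['eef_pos'])*1000).round(1), (M.T@[0,0,-1]).round(3))
f=arm.grab_frame('scene'); a=cv2.resize(f['color'][150:270,280:400,::-1],(400,400),interpolation=cv2.INTER_CUBIC)
w=arm.grab_frame('wrist'); b=cv2.resize(w['color'][:,:,::-1],(400,300))
o=np.zeros((400,800,3),np.uint8);o[:,:400]=a;o[:300,400:]=b;cv2.imwrite('pics/h1.png',o)
E
```

```text
3.3167 [0.51213749 0.1896238  0.19596382] [ 2.86577069 -0.17766119 -1.22321459] 0.0006720282284504871 [ 0.28998408 -0.2369628  -2.07980496]
[ -9.3 -20.5  67.4] [-0.177 -0.268  0.947]
```

View pics/h1.png

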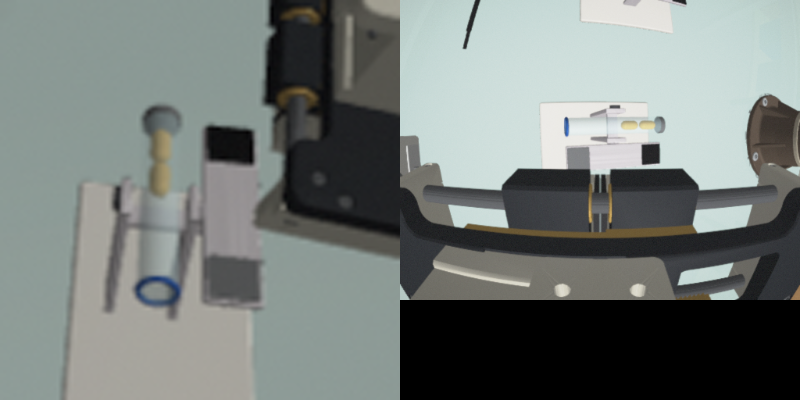

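The scene view and the wrist view both show the tube and pins clearly: in the wrist half, the pins are at about (640,125) and the pad at (578,155). Now down to just above the pad.

```bash
python3 - <<'E'
from h import *
s=arm.get_state(); M=rot(s['ee_rot'])
for z in (.13,.113): print((M.T@(np.array([.518,.188,z])-s['eef_pos'])*1000).round(1))
E
```

```text
[ -8.3 -23.1  63.4]
[-11.2 -27.6  79.5]
```

Emit:
servo_tool --pt "1 -1.1 -2.8 8 0 0 0" --pt "1 -1.1 -2.8 8 0 0 0" --pt "1 -1.1 -2.8 8 0 0 0" --pt "1 -1.1 -2.8 8 0 0 0" --pt "1 -1.1 -2.8 8 0 0 0" --pt "1 -1.1 -2.8 8 0 0 0" --pt "1 -1.1 -2.8 8 0 0 0" --pt "1 -1.1 -2.8 8 0 0 0" --pt "1 -1.1 -2.8 8 0 0 0" --pt "1 -1.1 -2.8 8 0 0 0" --pt "1 0 0 0 0 0 0" --pt "1 0 0 0 0 0 0"

```text
t: 4.42
eef_pos: [0.5184, 0.1876, 0.1139]
ee_rot: [2.876, -0.173, -1.227]
force: [0.6, -0.3, 0.8]
width: 0.0005
gripper_force: 0.0
```

```bash
cat > chk.py <<'E'
from h import *
import sys
fn=sys.argv[1] if len(sys.argv)>1 else None
s=arm.get_state();print(round(s['t'],2),s['eef_pos'].round(4),s['force'].round(1))
f=arm.grab_frame('scene'); w=arm.grab_frame('wrist')
for n,i,ox,oy in (('scene',f,280,150),('wrist',w,0,0)):
    c=i['color']; h=cv2.cvtColor(c,cv2.COLOR_RGB2HSV)
    y=cv2.inRange(h,(18,60,90),(32,255,255)); m=np.zeros_like(y)
    if n=='scene': m[160:260,310:345]=1
    else: m[60:260,170:400]=1
    k,l,st,ce=cv2.connectedComponentsWithStats(y*m)
    print(n,'yellow',[(st[j,:5].tolist(),ce[j].round(1).tolist()) for j in range(1,k) if st[j,4]>6])
    b=cv2.inRange(h,(105,120,40),(125,255,255))*m; ys,xs=np.nonzero(b); print(' blue',xs.mean().round(1) if len(xs) else None, ys.mean().round(1) if len(xs) else None)
if fn:
    a=cv2.resize(f['color'][150:270,280:400,::-1],(400,400),interpolation=cv2.INTER_CUBIC)
    b=cv2.resize(w['color'][60:260,170:400,::-1],(400,348),interpolation=cv2.INTER_CUBIC)
    o=np.zeros((400,800,3),np.uint8);o[:,:400]=a;o[:348,400:]=b;cv2.imwrite('pics/'+fn,o)
E
python3 chk.py d1.png
```

```text
4.42 [0.5184 0.1876 0.1139] [ 0.6 -0.3  0.8]
scene yellow [([326, 189, 5, 19, 82], [327.9, 198.0])]
 blue 327.4 235.7
wrist yellow [([328, 156, 25, 13, 287], [339.9, 162.1]), ([356, 156, 23, 13, 242], [366.7, 162.1]), ([241, 235, 6, 25, 107], [243.4, 247.9]), ([266, 235, 6, 25, 103], [268.2, 247.3])]
 blue 237.2 164.2
```

View pics/d1.png

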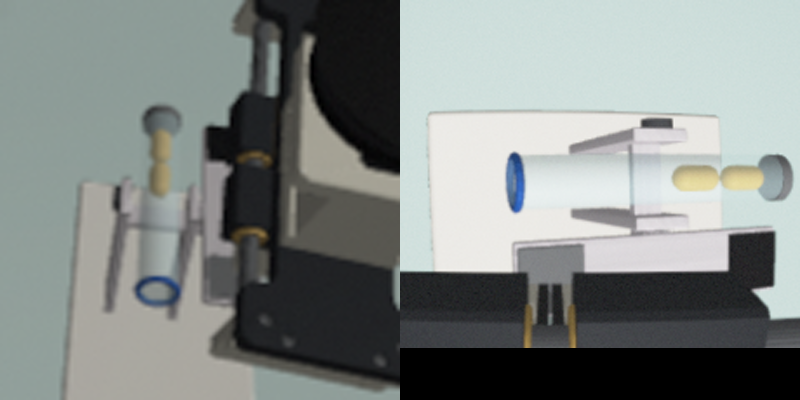

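Scene and wrist both show the fingertips over the grey pad (wrist crop, about (548,305)), with the pins still at the closed end. Pressing slowly from here.

Emit:
servo_tool --pt "1 -0.18 -0.27 0.95 0 0 0" --pt "1 -0.18 -0.27 0.95 0 0 0" --pt "1 -0.18 -0.27 0.95 0 0 0" --pt "1 -0.18 -0.27 0.95 0 0 0" --pt "1 -0.18 -0.27 0.95 0 0 0" --pt "1 -0.18 -0.27 0.95 0 0 0" --pt "1 -0.18 -0.27 0.95 0 0 0" --pt "1 -0.18 -0.27 0.95 0 0 0" --pt "1 -0.18 -0.27 0.95 0 0 0" --pt "1 -0.18 -0.27 0.95 0 0 0" --pt "1 0 0 0 0 0 0"

```text
t: 5.43
eef_pos: [0.5186, 0.1879, 0.1042]
ee_rot: [2.877, -0.173, -1.228]
force: [-0.5, -0.1, 0.1]
width: 0.0004
gripper_force: 0.0
```

```bash
python3 chk.py
```

```text
5.43 [0.5186 0.1879 0.1042] [-0.5 -0.1  0.1]
scene yellow [([326, 189, 5, 19, 80], [327.8, 197.9])]
 blue 327.3 235.5
wrist yellow [([334, 155, 27, 14, 311], [346.7, 161.9]), ([363, 156, 23, 13, 266], [374.1, 162.0]), ([241, 235, 6, 25, 106], [243.4, 248.0]), ([266, 235, 6, 25, 102], [268.3, 247.6])]
 blue 239.9 163.5
```

Emit:
servo_tool --pt "1 -0.18 -0.27 0.95 0 0 0" --pt "1 -0.18 -0.27 0.95 0 0 0" --pt "1 -0.18 -0.27 0.95 0 0 0" --pt "1 -0.18 -0.27 0.95 0 0 0" --pt "1 -0.18 -0.27 0.95 0 0 0" --pt "1 -0.18 -0.27 0.95 0 0 0" --pt "1 -0.18 -0.27 0.95 0 0 0" --pt "1 0 0 0 0 0 0"

```text
t: 6.2
eef_pos: [0.5186, 0.188, 0.0972]
ee_rot: [2.877, -0.173, -1.228]
force: [0.2, 0.7, -0.4]
width: 0.0004
gripper_force: 0.0
```

```bash
python3 chk.py
```

```text
6.2 [0.5186 0.188  0.0972] [ 0.2  0.7 -0.4]
scene yellow [([326, 189, 5, 19, 81], [327.8, 197.9])]
 blue 327.4 235.7
wrist yellow [([339, 155, 27, 15, 329], [351.8, 161.7]), ([368, 155, 24, 14, 283], [379.4, 161.7]), ([241, 235, 6, 25, 105], [243.4, 248.0]), ([266, 235, 6, 25, 104], [268.3, 247.5])]
 blue 242.6 163.2
```

No contact force at z = 0.097, which is below where the pad top should be, so I'll look before pressing on.

```bash
python3 - <<'E'
from h import *
w=arm.grab_frame('wrist'); b=cv2.resize(w['color'][130:270,190:420,::-1],(790,480),interpolation=cv2.INTER_CUBIC);cv2.imwrite('pics/w2.png',b)
print(w['position'],w['orientation'],w['K'])
E
```

```text
[0.57747561 0.16882326 0.2856037 ] [ 3.05878848 -0.26051537 -2.84454535] [[297.31863964   0.         255.88072264]
 [  0.         297.31863964 192.91436598]
 [  0.           0.           1.        ]]
```

View pics/w2.png

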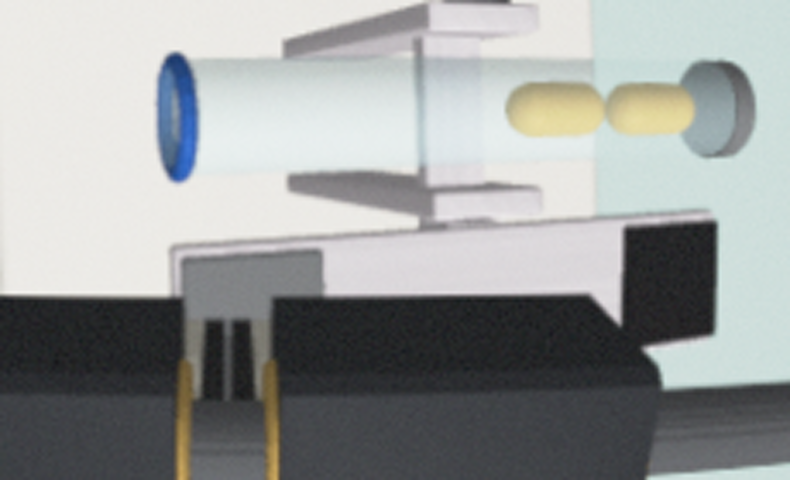

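```bash
cat >> h.py <<'E'
def wproj(f,P):
    c=rot(f['orientation']).T@(np.array(P)-f['position']); th=np.arctan2(np.hypot(c[0],c[1]),c[2]); u=c[:2]/np.hypot(c[0],c[1])
    return np.array([f['K'][0,2],f['K'][1,2]])+f['K'][0,0]*th*u
def wray(f,uv,z):
    d=np.array(uv)-[f['K'][0,2],f['K'][1,2]]; r=np.hypot(*d); th=r/f['K'][0,0]
    v=rot(f['orientation'])@np.array([*(d/r*np.sin(th)),np.cos(th)]); p=np.array(f['position']); return p+v*(z-p[2])/v[2]
E
python3 - <<'E'
from h import *
w=arm.grab_frame('wrist'); s=arm.get_state(); crop=lambda uv:((np.array(uv)-[190,130])*[790/230,480/140]).round(0)
un=lambda x,y:(190+x*230/790,130+y*140/480)
print('tcp',crop(wproj(w,s['eef_pos'])))
for z in (.103,.095): print('pad',crop(wproj(w,[.5145,.187,z])),'black',crop(wproj(w,[.4218,.1555,z])))
print('mouth',wray(w,un(177,118),.1),'cap',wray(w,un(725,108),.1))
for n,u in (('pad corner fr',(183,260)),('pad corner rr',(323,250)),('black corner fr',(625,228)),('black rl',(715,335)),('black fl',(625,345)),('black rr',(715,222))): print(n,wray(w,un(*u),.103).round(4))
t=arm.grab_frame('top'); print('bw')
cv2.imwrite('pics/t2.png',cv2.resize(t['color'][180:300,130:250,::-1],(600,600),interpolation=cv2.INTER_CUBIC))
E
```

```text
tcp [228. 315.]
pad [258. 320.] black [668. 281.]
pad [246. 313.] black [646. 276.]
mouth [0.53996723 0.15475289 0.1       ] cap [0.41487964 0.1115472  0.1       ]
pad corner fr [0.5319 0.1797 0.103 ]
pad corner rr [0.5059 0.1707 0.103 ]
black corner fr [0.4381 0.1475 0.103 ]
black rl [0.4021 0.1641 0.103 ]
black fl [0.4288 0.1723 0.103 ]
black rr [0.412  0.1388 0.103 ]
bw
```

Projections agree that the tips are over the pad (TCP at crop (228,315), pad centre at (258,320)) and that the tube is still level. The tips probably end a few mm short of the TCP or the pad is slightly low, so I'll continue in small steps and watch the force.

Emit:
servo_tool --pt "1 -0.18 -0.27 0.95 0 0 0" --pt "1 -0.18 -0.27 0.95 0 0 0" --pt "1 -0.18 -0.27 0.95 0 0 0" --pt "1 0 0 0 0 0 0"

```text
t: 6.78
eef_pos: [0.5186, 0.1879, 0.0941]
ee_rot: [2.877, -0.173, -1.228]
force: [0.4, -0.3, -1.2]
width: 0.0004
gripper_force: 0.0
```

```bash
python3 chk.py
```

```text
6.78 [0.5186 0.1879 0.0941] [ 0.4 -0.3 -1.2]
scene yellow [([326, 189, 5, 19, 81], [327.8, 197.9])]
 blue 327.4 235.7
wrist yellow [([341, 155, 27, 15, 332], [353.9, 161.6]), ([371, 155, 23, 14, 278], [381.9, 161.7]), ([241, 235, 6, 25, 105], [243.4, 248.1]), ([266, 235, 6, 25, 100], [268.2, 247.5])]
 blue 243.6 162.8
```

```bash
python3 - <<'E'
from h import *
w=arm.grab_frame('wrist'); b=cv2.resize(w['color'][185:265,200:290,::-1],(450,400),interpolation=cv2.INTER_CUBIC)
f=arm.grab_frame('scene'); a=cv2.resize(f['color'][190:260,325:395,::-1],(350,350),interpolation=cv2.INTER_CUBIC)
o=np.zeros((400,800,3),np.uint8);o[:,:450]=b;o[:350,450:]=a;cv2.imwrite('pics/w3.png',o)
E
```

```text
(no output)
```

View pics/w3.png

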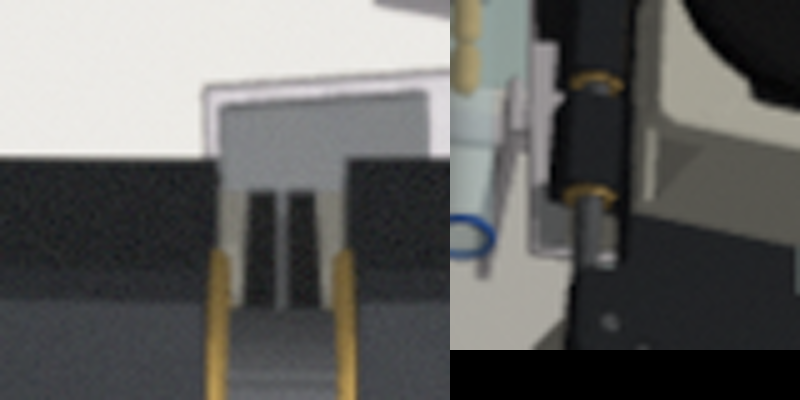

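The wrist view shows the tips still over the pad with no sign of contact. I'll keep going down in small steps under force watch.

Emit:
servo_tool --pt "1 -0.18 -0.27 0.95 0 0 0" --pt "1 -0.18 -0.27 0.95 0 0 0" --pt "1 0 0 0 0 0 0"

```text
t: 7.23
eef_pos: [0.5187, 0.188, 0.0922]
ee_rot: [2.877, -0.173, -1.228]
force: [0.4, 0.6, 0.1]
width: 0.0003
gripper_force: 0.0
```

```bash
python3 chk.py
```

```text
7.23 [0.5187 0.188  0.0922] [0.4 0.6 0.1]
scene yellow [([326, 189, 5, 19, 81], [327.8, 197.9])]
 blue 327.4 235.7
wrist yellow [([343, 155, 27, 14, 333], [355.8, 161.6]), ([372, 155, 24, 14, 281], [383.5, 161.7]), ([241, 235, 6, 25, 105], [243.4, 248.0]), ([266, 235, 6, 25, 103], [268.3, 247.6])]
 blue 244.3 163.0
```

Emit:
servo_tool --pt "1 -0.18 -0.27 0.95 0 0 0" --pt "1 -0.18 -0.27 0.95 0 0 0" --pt "1 0 0 0 0 0 0"

```text
t: 7.58
eef_pos: [0.5187, 0.188, 0.0902]
ee_rot: [2.877, -0.173, -1.228]
force: [-0.3, -0.2, 0.9]
width: 0.0004
gripper_force: 0.0
```

```bash
python3 chk.py
```

```text
7.58 [0.5187 0.188  0.0902] [-0.3 -0.2  0.9]
scene yellow [([326, 189, 5, 19, 81], [327.8, 197.9])]
 blue 327.4 235.7
wrist yellow [([344, 154, 28, 15, 339], [357.3, 161.6]), ([374, 155, 24, 14, 287], [385.3, 161.7]), ([241, 235, 6, 25, 105], [243.4, 248.0]), ([266, 235, 6, 25, 101], [268.2, 247.4])]
 blue 245.2 162.8
```

```bash
python3 - <<'E'
from h import *
w=arm.grab_frame('wrist'); s=arm.get_state(); M=rot(s['ee_rot'])
print('tcp px',wproj(w,s['eef_pos']).round(1),'edge px',wproj(w,s['eef_pos']+M@[.0095,0,0]).round(1), 'behind19', wproj(w,s['eef_pos']+M@[.0095,0,-.019]).round(1))
e=np.array([.949,.314,0]);l=np.array([-.314,.949,0])
for uv in((250,223),(256,223),(262,223)):
    d=wray(w,uv,.103)-[.5145,.187,.103]; print('tip on pad: fwd',round(d@e,4),'left',round(d@l,4))
g=arm.grab_frame('scene'); K=g['K'];c=rot(g['orientation']).T@(s['eef_pos']-g['position']);print('scene tcp',(K@c/c[2])[:2].round(1))
sub=w['color'][200:240,235:300]; b=cv2.resize(sub[:,:,::-1],(780,480),interpolation=cv2.INTER_CUBIC); cv2.imwrite('pics/w4.png',b)
E
```

```text
tcp px [256.4 221.9] edge px [256.4 208.4] behind19 [256.4 218.2]
tip on pad: fwd 0.0119 left -0.0024
tip on pad: fwd 0.008 left -0.0021
tip on pad: fwd 0.0042 left -0.0019
scene tcp [347.4 238.8]
```

View pics/w4.png

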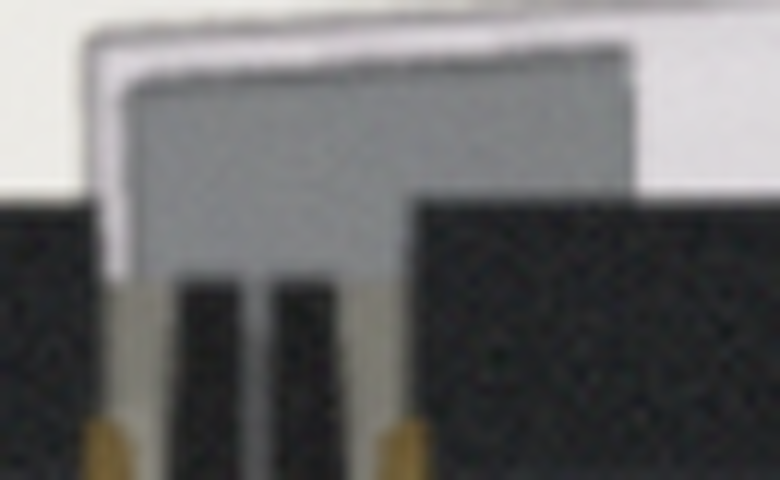

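The tips (edge at crop row 282) still clearly lie over the pad, about 8 mm ahead of its centre. The visible tip edge projects as if the fingers end short of the nominal TCP, so contact should come lower down.

Emit:
servo_tool --pt "1 -0.18 0.5 0.95 0 0 0" --pt "1 -0.18 0.5 0.95 0 0 0" --pt "1 -0.18 0.5 0.95 0 0 0" --pt "1 0 0 0 0 0 0"

```text
t: 8.12
eef_pos: [0.5164, 0.1873, 0.0878]
ee_rot: [2.877, -0.173, -1.228]
force: [0.1, -0.3, -0.4]
width: 0.0003
gripper_force: 0.0
```

```bash
python3 chk.py
```

```text
8.12 [0.5164 0.1873 0.0878] [ 0.1 -0.3 -0.4]
scene yellow [([326, 189, 5, 19, 81], [327.8, 197.9])]
 blue 327.4 235.7
wrist yellow [([343, 154, 28, 15, 356], [356.4, 161.4]), ([373, 155, 25, 14, 301], [384.9, 161.5]), ([241, 235, 6, 25, 104], [243.4, 248.1]), ([266, 235, 6, 25, 103], [268.2, 247.5])]
 blue 242.3 162.6
```

Emit:
servo_tool --pt "1 -0.18 -0.27 0.95 0 0 0" --pt "1 -0.18 -0.27 0.95 0 0 0" --pt "1 -0.18 -0.27 0.95 0 0 0" --pt "1 0 0 0 0 0 0"

```text
t: 8.55
eef_pos: [0.5166, 0.1874, 0.0847]
ee_rot: [2.877, -0.173, -1.228]
force: [-0.0, 0.6, 0.2]
width: 0.0006
gripper_force: 0.0
```

```bash
python3 chk.py
```

```text
8.55 [0.5166 0.1874 0.0847] [-0.   0.6  0.2]
scene yellow [([326, 189, 5, 19, 82], [327.9, 198.0])]
 blue 327.4 235.7
wrist yellow [([346, 154, 28, 15, 355], [359.1, 161.3]), ([376, 155, 24, 14, 299], [387.5, 161.5]), ([241, 235, 6, 25, 108], [243.4, 248.0]), ([266, 235, 6, 25, 101], [268.2, 247.6])]
 blue 243.6 162.7
```

Emit:
servo_tool --pt "1 -0.18 -0.27 0.95 0 0 0" --pt "1 -0.18 -0.27 0.95 0 0 0" --pt "1 -0.18 -0.27 0.95 0 0 0" --pt "1 0 0 0 0 0 0"

```text
t: 8.98
eef_pos: [0.5166, 0.1875, 0.0817]
ee_rot: [2.877, -0.173, -1.228]
force: [-0.7, 0.6, -1.3]
width: 0.0006
gripper_force: 0.0
```

```bash
python3 chk.py; python3 - <<'E'
from h import *
w=arm.grab_frame('wrist')
print(w['color'][195:240,256:259].mean(1).astype(int).tolist())
print(w['color'][215,225:300].mean(1).astype(int).tolist())
E
```

```text
8.98 [0.5166 0.1875 0.0817] [-0.7  0.6 -1.3]
scene yellow [([326, 189, 5, 19, 81], [327.8, 197.9])]
 blue 327.4 235.7
wrist yellow [([348, 154, 28, 15, 367], [361.5, 161.2]), ([378, 154, 22, 15, 282], [389.2, 161.5]), ([241, 235, 6, 25, 102], [243.4, 248.2]), ([266, 235, 6, 25, 100], [268.3, 247.5])]
 blue 244.8 162.4
[[234, 232, 229], [234, 233, 229], [234, 233, 229], [234, 232, 229], [235, 233, 229], [234, 233, 229], [233, 231, 227], [212, 209, 204], [164, 161, 161], [177, 172, 176], [205, 200, 204], [201, 195, 199], [150, 147, 150], [107, 108, 109], [120, 121, 124], [129, 131, 133], [129, 131, 133], [128, 130, 133], [128, 129, 132], [129, 131, 133], [129, 131, 132], [130, 131, 134], [130, 132, 133], [129, 131, 133], [128, 129, 132], [130, 131, 133], [127, 130, 132], [119, 120, 123], [92, 93, 96], [73, 74, 76], [71, 72, 74], [70, 72, 73], [68, 70, 72], [60, 62, 61], [58, 58, 59], [57, 59, 59], [59, 59, 60], [58, 59, 60], [56, 58, 59], [59, 56, 59], [57, 58, 59], [55, 55, 56], [60, 60, 60], [56, 58, 57], [57, 57, 57]]
[228, 228, 229, 228, 229, 229, 228, 229, 229, 229, 229, 229, 230, 228, 229, 225, 191, 170, 193, 178, 135, 127, 130, 130, 131, 129, 130, 132, 132, 130, 131, 129, 131, 132, 131, 129, 130, 129, 128, 129, 130, 131, 129, 127, 129, 123, 125, 127, 127, 126, 126, 124, 127, 127, 126, 126, 129, 126, 126, 124, 125, 125, 128, 124, 141, 195, 209, 213, 212, 211, 210, 209, 211, 212, 211]
```

Emit:
servo_tool --pt "1 -0.18 -0.27 0.95 0 0 0" --pt "1 -0.18 -0.27 0.95 0 0 0" --pt "1 -0.18 -0.27 0.95 0 0 0" --pt "1 0 0 0 0 0 0"

```text
t: 9.47
eef_pos: [0.5169, 0.1876, 0.0791]
ee_rot: [2.877, -0.173, -1.227]
force: [-0.4, 1.0, 2.1]
width: 0.0004
gripper_force: 1.4
```

```bash
python3 chk.py
```

```text
9.47 [0.5169 0.1876 0.0791] [-0.4  1.   2.1]
scene yellow [([326, 189, 5, 19, 82], [327.9, 197.9])]
 blue 327.8 235.9
wrist yellow [([350, 154, 29, 15, 374], [364.2, 161.1]), ([381, 154, 19, 15, 248], [390.7, 161.4]), ([241, 235, 6, 25, 101], [243.4, 248.2]), ([266, 235, 6, 25, 100], [268.3, 247.6])]
 blue 246.1 162.6
```

Emit:
servo_tool --pt "1 -0.18 -0.27 0.95 0 0 0" --pt "1 -0.18 -0.27 0.95 0 0 0" --pt "1 0 0 0 0 0 0"

```text
t: 9.82
eef_pos: [0.5169, 0.1877, 0.077]
ee_rot: [2.877, -0.173, -1.228]
force: [0.5, 0.6, 4.0]
width: 0.0003
gripper_force: 1.8
```

```bash
python3 chk.py
```

```text
9.82 [0.5169 0.1877 0.077 ] [0.5 0.6 4. ]
scene yellow [([326, 189, 5, 19, 84], [327.9, 197.8])]
 blue 327.4 236.9
wrist yellow [([353, 154, 29, 15, 381], [366.7, 161.2]), ([384, 154, 16, 15, 208], [392.5, 161.3]), ([241, 235, 6, 25, 106], [243.4, 248.0]), ([266, 235, 6, 25, 101], [268.3, 247.5])]
 blue 245.8 162.1
```

Contact came at TCP z ≈ 0.0795, and the tube is tipping with 4 N of force. Pressing slowly on.

Emit:
servo_tool --pt "1 -0.09 -0.14 0.5 0 0 0" --pt "1 -0.09 -0.14 0.5 0 0 0" --pt "1 -0.09 -0.14 0.5 0 0 0" --pt "1 -0.09 -0.14 0.5 0 0 0" --pt "1 -0.09 -0.14 0.5 0 0 0" --pt "1 -0.09 -0.14 0.5 0 0 0" --pt "1 -0.09 -0.14 0.5 0 0 0" --pt "1 -0.09 -0.14 0.5 0 0 0" --pt "1 0 0 0 0 0 0"

```text
t: 10.67
eef_pos: [0.5168, 0.1876, 0.0726]
ee_rot: [2.877, -0.172, -1.228]
force: [1.3, 0.7, 4.1]
width: 0.0004
gripper_force: 1.8
```

```bash
sed -i 's/170:400\]=1/170:450]=1/' chk.py; python3 chk.py
```

```text
10.67 [0.5168 0.1876 0.0726] [1.3 0.7 4.1]
scene yellow [([326, 187, 5, 20, 86], [328.0, 196.7])]
 blue 326.9 238.5
wrist yellow [([357, 153, 30, 16, 410], [371.8, 160.9]), ([390, 154, 27, 15, 347], [403.5, 161.1]), ([241, 235, 6, 25, 104], [243.4, 248.0]), ([266, 235, 6, 25, 105], [268.2, 247.3])]
 blue 245.4 163.2
```

Emit:
servo_tool --pt "1 -0.09 -0.14 0.5 0 0 0" --pt "1 -0.09 -0.14 0.5 0 0 0" --pt "1 -0.09 -0.14 0.5 0 0 0" --pt "1 0 0 0 0 0 0" --pt "1 0 0 0 0 0 0"

```text
t: 11.18
eef_pos: [0.5168, 0.1876, 0.0711]
ee_rot: [2.877, -0.173, -1.228]
force: [-0.1, -0.3, 2.8]
width: 0.0005
gripper_force: 1.6
```

```bash
python3 chk.py
```

```text
11.18 [0.5168 0.1876 0.0711] [-0.1 -0.3  2.8]
scene yellow [([326, 187, 5, 20, 86], [328.0, 196.6])]
 blue 326.6 238.5
wrist yellow [([359, 153, 30, 17, 419], [373.8, 160.9]), ([393, 154, 27, 15, 357], [406.1, 161.1]), ([241, 235, 6, 25, 104], [243.4, 248.1]), ([266, 235, 6, 25, 103], [268.3, 247.6])]
 blue 245.4 163.1
```

Emit:
servo_tool --pt "1 -0.09 -0.14 0.5 0 0 0" --pt "1 -0.09 -0.14 0.5 0 0 0" --pt "1 0 0 0 0 0 0" --pt "1 0 0 0 0 0 0"

```text
t: 11.62
eef_pos: [0.5167, 0.1875, 0.07]
ee_rot: [2.877, -0.173, -1.228]
force: [-0.1, -0.3, 3.1]
width: 0.0003
gripper_force: 1.6
```

```bash
python3 chk.py
```

```text
11.62 [0.5167 0.1875 0.07  ] [-0.1 -0.3  3.1]
scene yellow [([326, 186, 5, 21, 86], [328.1, 196.6])]
 blue 326.4 238.4
wrist yellow [([360, 153, 31, 17, 429], [374.9, 160.9]), ([395, 154, 27, 15, 361], [407.9, 161.1]), ([241, 235, 6, 25, 105], [243.4, 248.0]), ([266, 235, 6, 25, 100], [268.1, 247.4])]
 blue 245.4 163.0
```

Emit:
servo_tool --pt "1 -0.09 -0.14 0.5 0 0 0" --pt "1 -0.09 -0.14 0.5 0 0 0" --pt "1 0 0 0 0 0 0" --pt "1 0 0 0 0 0 0"

```text
t: 12.05
eef_pos: [0.5167, 0.1875, 0.0689]
ee_rot: [2.877, -0.173, -1.228]
force: [-1.2, -0.6, 3.2]
width: 0.0004
gripper_force: 1.6
```

```bash
python3 chk.py
```

```text
12.05 [0.5167 0.1875 0.0689] [-1.2 -0.6  3.2]
scene yellow [([326, 186, 5, 21, 85], [328.1, 196.7])]
 blue 326.9 238.8
wrist yellow [([361, 153, 31, 17, 434], [376.1, 161.0]), ([396, 153, 27, 16, 361], [409.5, 161.2]), ([241, 235, 6, 25, 104], [243.4, 248.2]), ([266, 235, 6, 25, 100], [268.2, 247.6])]
 blue 245.6 163.3
```

Emit:
servo_tool --pt "1 -0.09 -0.14 0.5 0 0 0" --pt "1 -0.09 -0.14 0.5 0 0 0" --pt "1 0 0 0 0 0 0" --pt "1 0 0 0 0 0 0"

```text
t: 12.48
eef_pos: [0.5168, 0.1876, 0.0679]
ee_rot: [2.877, -0.173, -1.228]
force: [-1.7, -0.7, 3.4]
width: 0.0003
gripper_force: 1.4
```

```bash
python3 chk.py
```

```text
12.48 [0.5168 0.1876 0.0679] [-1.7 -0.7  3.4]
scene yellow [([326, 186, 5, 9, 39], [328.3, 190.2]), ([326, 197, 5, 10, 45], [328.0, 201.6])]
 blue 326.4 239.2
wrist yellow [([363, 153, 31, 17, 445], [377.9, 160.9]), ([398, 153, 28, 16, 374], [411.4, 161.0]), ([241, 235, 6, 25, 103], [243.4, 248.1]), ([266, 235, 6, 25, 102], [268.3, 247.4])]
 blue 246.4 163.8
```

Emit:
servo_tool --pt "1 -0.09 -0.14 0.5 0 0 0" --pt "1 0 0 0 0 0 0" --pt "1 0 0 0 0 0 0"

```text
t: 12.83
eef_pos: [0.5169, 0.1876, 0.0674]
ee_rot: [2.877, -0.173, -1.228]
force: [-1.4, -0.9, 5.0]
width: 0.0004
gripper_force: 1.6
```

```bash
python3 chk.py
```

```text
12.83 [0.5169 0.1876 0.0674] [-1.4 -0.9  5. ]
scene yellow [([326, 186, 6, 9, 38], [328.5, 190.0]), ([326, 197, 5, 10, 46], [328.0, 201.5])]
 blue 326.9 239.6
wrist yellow [([363, 153, 31, 17, 447], [378.3, 161.1]), ([399, 153, 27, 16, 375], [412.1, 161.0]), ([241, 235, 6, 25, 104], [243.4, 248.2]), ([266, 235, 6, 25, 100], [268.3, 247.6])]
 blue 246.4 163.6
```

Emit:
servo_tool --pt "1 -0.09 -0.14 0.5 0 0 0" --pt "1 0 0 0 0 0 0" --pt "1 0 0 0 0 0 0"

```text
t: 13.18
eef_pos: [0.5169, 0.1876, 0.0669]
ee_rot: [2.877, -0.173, -1.228]
force: [-1.3, -0.7, 3.8]
width: 0.0005
gripper_force: 1.7
```

```bash
python3 chk.py
```

```text
13.18 [0.5169 0.1876 0.0669] [-1.3 -0.7  3.8]
scene yellow [([327, 186, 4, 9, 36], [328.5, 190.0]), ([326, 197, 5, 10, 47], [328.0, 201.6])]
 blue 327.1 239.7
wrist yellow [([364, 153, 31, 17, 450], [379.0, 160.9]), ([400, 153, 27, 17, 378], [413.0, 161.0]), ([241, 235, 6, 25, 101], [243.3, 247.9]), ([266, 235, 6, 25, 100], [268.2, 247.4])]
 blue 246.5 163.4
```

Emit:
servo_tool --pt "1 -0.09 -0.14 0.5 0 0 0" --pt "1 0 0 0 0 0 0" --pt "1 0 0 0 0 0 0"

```text
t: 13.53
eef_pos: [0.5169, 0.1876, 0.0664]
ee_rot: [2.877, -0.173, -1.228]
force: [-2.0, -0.8, 3.8]
width: 0.0005
gripper_force: 1.7
```

```bash
python3 chk.py
```

```text
13.53 [0.5169 0.1876 0.0664] [-2.  -0.8  3.8]
scene yellow [([327, 185, 5, 10, 38], [328.6, 189.8]), ([326, 197, 5, 10, 46], [328.0, 201.5])]
 blue 326.7 239.7
wrist yellow [([364, 153, 32, 17, 459], [379.7, 161.0]), ([401, 153, 27, 17, 379], [413.9, 160.9]), ([241, 235, 6, 25, 104], [243.4, 248.1]), ([266, 235, 6, 25, 100], [268.2, 247.2])]
 blue 246.7 163.6
```

Emit:
servo_tool --pt "1 -0.09 -0.14 0.5 0 0 0" --pt "1 0 0 0 0 0 0" --pt "1 0 0 0 0 0 0"

```text
t: 13.88
eef_pos: [0.5169, 0.1876, 0.0658]
ee_rot: [2.877, -0.172, -1.228]
force: [-1.0, -1.1, 4.5]
width: 0.0003
gripper_force: 1.7
```

```bash
python3 chk.py
```

```text
13.88 [0.5169 0.1876 0.0658] [-1.  -1.1  4.5]
scene yellow [([327, 185, 5, 10, 41], [328.7, 189.6]), ([326, 197, 5, 10, 46], [328.0, 201.5])]
 blue 326.4 239.7
wrist yellow [([365, 153, 32, 17, 455], [380.4, 161.0]), ([401, 153, 28, 17, 388], [414.8, 160.9]), ([241, 235, 6, 25, 101], [243.4, 248.2]), ([266, 235, 6, 25, 104], [268.3, 247.4])]
 blue 246.9 163.9
```

Emit:
servo_tool --pt "1 -0.09 -0.14 0.5 0 0 0" --pt "1 0 0 0 0 0 0" --pt "1 0 0 0 0 0 0"

```text
t: 14.23
eef_pos: [0.5169, 0.1876, 0.0653]
ee_rot: [2.877, -0.172, -1.228]
force: [-1.2, -0.9, 3.9]
width: 0.0009
gripper_force: 1.7
```

```bash
python3 chk.py
```

```text
14.23 [0.5169 0.1876 0.0653] [-1.2 -0.9  3.9]
scene yellow [([327, 185, 5, 10, 40], [328.6, 189.6]), ([326, 197, 5, 10, 46], [328.0, 201.5])]
 blue 326.3 239.9
wrist yellow [([366, 153, 32, 17, 462], [381.2, 161.0]), ([402, 153, 28, 17, 386], [415.7, 160.9]), ([241, 235, 6, 25, 104], [243.4, 248.0]), ([266, 235, 6, 25, 103], [268.2, 247.5])]
 blue 247.0 163.4
```

Emit:
servo_tool --pt "1 -0.09 -0.14 0.5 0 0 0" --pt "1 0 0 0 0 0 0" --pt "1 0 0 0 0 0 0"

```text
t: 14.58
eef_pos: [0.5169, 0.1876, 0.0648]
ee_rot: [2.877, -0.172, -1.228]
force: [-1.0, -0.9, 3.8]
width: 0.0007
gripper_force: 1.7
```

```bash
python3 chk.py
```

```text
14.58 [0.5169 0.1876 0.0648] [-1.  -0.9  3.8]
scene yellow [([327, 185, 5, 10, 41], [328.8, 189.4]), ([326, 197, 5, 10, 46], [328.0, 201.5])]
 blue 326.5 240.1
wrist yellow [([366, 152, 32, 18, 467], [381.7, 160.9]), ([403, 153, 28, 17, 392], [416.6, 160.9]), ([241, 235, 6, 25, 105], [243.4, 248.1]), ([266, 235, 6, 25, 99], [268.2, 247.5])]
 blue 247.1 163.4
```

Emit:
servo_tool --pt "1 -0.09 -0.14 0.5 0 0 0" --pt "1 0 0 0 0 0 0" --pt "1 0 0 0 0 0 0"

```text
t: 14.93
eef_pos: [0.5169, 0.1876, 0.0642]
ee_rot: [2.877, -0.172, -1.228]
force: [-1.4, -0.3, 4.5]
width: 0.0003
gripper_force: 1.7
```

```bash
python3 chk.py
```

```text
14.93 [0.5169 0.1876 0.0642] [-1.4 -0.3  4.5]
scene yellow [([327, 185, 5, 10, 43], [328.8, 189.2]), ([326, 197, 5, 10, 47], [328.0, 201.4])]
 blue 326.1 240.3
wrist yellow [([367, 153, 32, 17, 468], [382.3, 161.0]), ([404, 153, 28, 17, 399], [417.5, 160.9]), ([241, 235, 6, 25, 105], [243.4, 248.1]), ([266, 235, 6, 25, 99], [268.2, 247.6])]
 blue 247.1 163.4
```

Emit:
servo_tool --pt "1 -0.09 -0.14 0.5 0 0 0" --pt "1 0 0 0 0 0 0" --pt "1 0 0 0 0 0 0"

```text
t: 15.28
eef_pos: [0.5169, 0.1876, 0.0637]
ee_rot: [2.877, -0.173, -1.228]
force: [-1.1, -0.8, 4.8]
width: 0.0003
gripper_force: 1.7
```

```bash
python3 chk.py
```

```text
15.28 [0.5169 0.1876 0.0637] [-1.1 -0.8  4.8]
scene yellow [([327, 185, 5, 10, 42], [328.8, 189.2]), ([326, 197, 5, 10, 47], [328.0, 201.4])]
 blue 325.8 240.3
wrist yellow [([367, 152, 32, 18, 472], [383.0, 160.9]), ([404, 153, 29, 17, 406], [418.3, 160.9]), ([241, 235, 6, 25, 105], [243.4, 248.1]), ([266, 235, 6, 25, 101], [268.2, 247.6])]
 blue 247.3 163.5
```

Emit:
servo_tool --pt "1 -0.09 -0.14 0.5 0 0 0" --pt "1 0 0 0 0 0 0" --pt "1 0 0 0 0 0 0"

```text
t: 15.63
eef_pos: [0.5169, 0.1876, 0.0632]
ee_rot: [2.877, -0.172, -1.228]
force: [-1.0, -0.8, 5.1]
width: 0.0004
gripper_force: 1.7
```

```bash
python3 chk.py
```

```text
15.63 [0.5169 0.1876 0.0632] [-1.  -0.8  5.1]
scene yellow [([327, 185, 5, 10, 43], [328.8, 189.1]), ([326, 197, 5, 10, 47], [328.0, 201.4])]
 blue 326.6 240.4
wrist yellow [([368, 152, 32, 18, 479], [383.7, 161.0]), ([405, 153, 29, 17, 413], [419.2, 160.9]), ([241, 235, 6, 25, 106], [243.3, 248.0]), ([266, 235, 6, 25, 100], [268.2, 247.4])]
 blue 247.5 163.3
```

Emit:
servo_tool --pt "1 -0.09 -0.14 0.5 0 0 0" --pt "1 0 0 0 0 0 0" --pt "1 0 0 0 0 0 0"

```text
t: 15.98
eef_pos: [0.5169, 0.1876, 0.0627]
ee_rot: [2.877, -0.172, -1.228]
force: [-0.5, -0.3, 3.1]
width: 0.0006
gripper_force: 1.7
```

```bash
python3 chk.py
```

```text
15.98 [0.5169 0.1876 0.0627] [-0.5 -0.3  3.1]
scene yellow [([327, 185, 5, 9, 40], [328.8, 189.0]), ([326, 196, 5, 11, 47], [328.0, 201.2])]
 blue 326.8 240.6
wrist yellow [([369, 152, 32, 18, 480], [384.5, 161.0]), ([406, 153, 29, 17, 413], [420.2, 161.0]), ([241, 235, 6, 25, 104], [243.4, 248.1]), ([266, 235, 6, 25, 101], [268.2, 247.5])]
 blue 247.7 163.3
```

Emit:
servo_tool --pt "1 -0.09 -0.14 0.5 0 0 0" --pt "1 0 0 0 0 0 0" --pt "1 0 0 0 0 0 0"

```text
t: 16.33
eef_pos: [0.5169, 0.1876, 0.0621]
ee_rot: [2.877, -0.173, -1.228]
force: [-1.9, -0.4, 4.2]
width: 0.0002
gripper_force: 1.7
```

```bash
python3 chk.py
```

```text
16.33 [0.5169 0.1876 0.0621] [-1.9 -0.4  4.2]
scene yellow [([327, 184, 5, 10, 44], [328.9, 188.7]), ([326, 197, 5, 10, 46], [328.0, 201.3])]
 blue 326.1 240.6
wrist yellow [([369, 152, 33, 18, 482], [385.2, 161.0]), ([407, 153, 29, 17, 419], [421.0, 160.9]), ([241, 235, 6, 25, 103], [243.4, 248.1]), ([266, 235, 6, 25, 101], [268.2, 247.6])]
 blue 248.0 163.2
```

Emit:
servo_tool --pt "1 -0.09 -0.14 0.5 0 0 0" --pt "1 0 0 0 0 0 0" --pt "1 0 0 0 0 0 0"

```text
t: 16.68
eef_pos: [0.5169, 0.1876, 0.0616]
ee_rot: [2.877, -0.173, -1.228]
force: [-0.5, -0.1, 4.8]
width: 0.0006
gripper_force: 1.7
```

```bash
python3 chk.py
```

```text
16.68 [0.5169 0.1876 0.0616] [-0.5 -0.1  4.8]
scene yellow [([327, 184, 5, 10, 45], [328.9, 188.6]), ([326, 197, 5, 10, 46], [328.0, 201.3])]
 blue 325.8 240.8
wrist yellow [([370, 152, 32, 18, 489], [385.7, 160.9]), ([408, 153, 29, 17, 416], [421.9, 161.0]), ([241, 235, 6, 25, 104], [243.4, 248.2]), ([266, 235, 6, 25, 101], [268.2, 247.5])]
 blue 248.2 163.3
```

Emit:
servo_tool --pt "1 -0.09 -0.14 0.5 0 0 0" --pt "1 0 0 0 0 0 0" --pt "1 0 0 0 0 0 0"

```text
t: 17.03
eef_pos: [0.5169, 0.1876, 0.0611]
ee_rot: [2.877, -0.173, -1.228]
force: [-1.1, 0.7, 4.0]
width: 0.0007
gripper_force: 1.7
```

```bash
python3 chk.py
```

```text
17.03 [0.5169 0.1876 0.0611] [-1.1  0.7  4. ]
scene yellow [([327, 184, 5, 10, 45], [329.0, 188.4]), ([326, 196, 5, 11, 47], [328.0, 201.0])]
 blue 326.3 240.9
wrist yellow [([371, 152, 32, 18, 491], [386.3, 160.9]), ([409, 153, 29, 17, 422], [422.9, 161.0]), ([241, 235, 6, 25, 103], [243.4, 248.0]), ([266, 235, 6, 25, 104], [268.3, 247.6])]
 blue 248.3 163.4
```

Emit:
servo_tool --pt "1 -0.09 -0.14 0.5 0 0 0" --pt "1 0 0 0 0 0 0" --pt "1 0 0 0 0 0 0"

```text
t: 17.38
eef_pos: [0.5169, 0.1877, 0.0606]
ee_rot: [2.877, -0.173, -1.228]
force: [-1.1, -1.5, 4.5]
width: 0.0002
gripper_force: 1.8
```

```bash
python3 chk.py
```

```text
17.38 [0.5169 0.1877 0.0606] [-1.1 -1.5  4.5]
scene yellow [([327, 184, 5, 10, 47], [329.0, 188.6]), ([326, 196, 5, 11, 46], [328.0, 200.9])]
 blue 325.9 241.0
wrist yellow [([371, 152, 33, 18, 502], [387.1, 160.8]), ([409, 153, 30, 17, 423], [423.7, 161.0]), ([241, 235, 6, 25, 104], [243.3, 248.0]), ([266, 235, 5, 25, 100], [268.2, 247.4])]
 blue 248.4 163.2
```

Emit:
servo_tool --pt "1 -0.09 -0.14 0.5 0 0 0" --pt "1 0 0 0 0 0 0" --pt "1 0 0 0 0 0 0"

```text
t: 17.73
eef_pos: [0.5169, 0.1876, 0.06]
ee_rot: [2.877, -0.173, -1.228]
force: [-1.1, -0.4, 4.2]
width: 0.0004
gripper_force: 1.8
```

```bash
python3 chk.py
```

```text
17.73 [0.5169 0.1876 0.06  ] [-1.1 -0.4  4.2]
scene yellow [([327, 184, 5, 10, 45], [329.0, 188.6]), ([326, 196, 5, 10, 46], [328.0, 200.7])]
 blue 326.0 241.0
wrist yellow [([372, 152, 33, 18, 500], [387.9, 160.8]), ([410, 153, 30, 17, 430], [424.6, 161.0]), ([241, 235, 6, 25, 104], [243.3, 248.0]), ([266, 235, 6, 25, 100], [268.2, 247.5])]
 blue 248.6 163.1
```

Emit:
servo_tool --pt "1 -0.09 -0.14 0.5 0 0 0" --pt "1 0 0 0 0 0 0" --pt "1 0 0 0 0 0 0"

```text
t: 18.08
eef_pos: [0.517, 0.1876, 0.0595]
ee_rot: [2.877, -0.172, -1.228]
force: [-1.4, -1.0, 4.1]
width: 0.0005
gripper_force: 1.8
```

```bash
python3 chk.py
```

```text
18.08 [0.517  0.1876 0.0595] [-1.4 -1.   4.1]
scene yellow [([327, 184, 5, 10, 46], [329.0, 188.5]), ([326, 196, 5, 10, 47], [328.0, 200.8])]
 blue 326.2 241.3
wrist yellow [([372, 152, 33, 18, 508], [388.5, 160.8]), ([411, 153, 30, 17, 435], [425.6, 161.0]), ([241, 235, 6, 25, 101], [243.4, 248.1]), ([266, 235, 6, 25, 102], [268.2, 247.4])]
 blue 248.8 163.2
```

Emit:
servo_tool --pt "1 -0.09 -0.14 0.5 0 0 0" --pt "1 0 0 0 0 0 0" --pt "1 0 0 0 0 0 0"

```text
t: 18.43
eef_pos: [0.5169, 0.1877, 0.059]
ee_rot: [2.877, -0.172, -1.228]
force: [-1.8, -0.5, 4.8]
width: 0.0006
gripper_force: 1.9
```

```bash
python3 chk.py
```

```text
18.43 [0.5169 0.1877 0.059 ] [-1.8 -0.5  4.8]
scene yellow [([327, 184, 5, 10, 47], [329.0, 188.6]), ([326, 197, 5, 10, 47], [328.0, 201.4])]
 blue 325.8 241.2
wrist yellow [([371, 152, 34, 18, 519], [387.4, 160.7]), ([410, 153, 30, 17, 442], [424.6, 161.1]), ([241, 235, 5, 25, 101], [243.3, 248.2]), ([266, 235, 6, 25, 101], [268.2, 247.6])]
 blue 249.0 163.1
```

Emit:
servo_tool --pt "1 -0.09 -0.14 0.5 0 0 0" --pt "1 0 0 0 0 0 0" --pt "1 0 0 0 0 0 0"

```text
t: 18.78
eef_pos: [0.5169, 0.1876, 0.0585]
ee_rot: [2.877, -0.173, -1.228]
force: [-1.9, -1.5, 3.3]
width: 0.0006
gripper_force: 1.9
```

```bash
python3 chk.py
```

```text
18.78 [0.5169 0.1876 0.0585] [-1.9 -1.5  3.3]
scene yellow [([327, 188, 5, 10, 43], [328.8, 192.4]), ([326, 200, 5, 10, 47], [328.0, 204.6])]
 blue 325.7 241.7
wrist yellow [([357, 152, 34, 18, 536], [373.6, 160.7]), ([397, 152, 31, 18, 474], [412.0, 160.7]), ([241, 235, 6, 25, 104], [243.4, 248.2]), ([266, 235, 6, 25, 100], [268.2, 247.5])]
 blue 249.1 162.9
```

The pins have started sliding, so I stop pressing and watch.

Emit:
servo_tool --pt "1 0 0 0 0 0 0" --pt "1 0 0 0 0 0 0"

```text
t: 19.05
eef_pos: [0.517, 0.1876, 0.0585]
ee_rot: [2.877, -0.172, -1.228]
force: [-1.2, -0.7, 4.9]
width: 0.0003
gripper_force: 1.9
```

```bash
python3 chk.py
```

```text
19.05 [0.517  0.1876 0.0585] [-1.2 -0.7  4.9]
scene yellow [([326, 196, 5, 10, 47], [328.0, 200.4]), ([325, 208, 5, 11, 49], [327.1, 212.8])]
 blue 325.9 241.8
wrist yellow [([326, 152, 37, 19, 573], [344.2, 161.0]), ([368, 152, 34, 18, 526], [384.8, 160.6]), ([241, 235, 6, 25, 103], [243.4, 248.2]), ([266, 235, 6, 25, 99], [268.2, 247.6])]
 blue 249.1 162.8
```

Emit:
servo_tool --pt "1 0 0 0 0 0 0" --pt "1 0 0 0 0 0 0" --pt "1 0 0 0 0 0 0"

```text
t: 19.4
eef_pos: [0.517, 0.1877, 0.0585]
ee_rot: [2.877, -0.172, -1.228]
force: [-2.4, -0.5, 4.2]
width: 0.0003
gripper_force: 1.8
```

```bash
python3 chk.py
```

```text
19.4 [0.517  0.1877 0.0585] [-2.4 -0.5  4.2]
scene yellow [([325, 214, 5, 10, 47], [327.0, 218.6]), ([324, 226, 5, 11, 50], [326.1, 231.3])]
 blue 325.7 241.7
wrist yellow [([302, 152, 37, 19, 586], [320.2, 161.2]), ([259, 154, 38, 19, 599], [277.2, 162.8]), ([241, 235, 6, 25, 104], [243.3, 248.0]), ([266, 235, 6, 25, 103], [268.3, 247.7])]
 blue 249.2 162.8
```

Emit:
servo_tool --pt "1 0 0 0 0 0 0" --pt "1 0 0 0 0 0 0" --pt "1 0 0 0 0 0 0"

```text
t: 19.75
eef_pos: [0.517, 0.1877, 0.0585]
ee_rot: [2.877, -0.172, -1.228]
force: [-1.4, -1.8, 4.8]
width: 0.0007
gripper_force: 1.7
```

```bash
python3 chk.py f1.png
```

```text
19.75 [0.517  0.1877 0.0585] [-1.4 -1.8  4.8]
scene yellow [([324, 219, 6, 21, 93], [326.3, 229.0])]
 blue 325.6 241.8
wrist yellow [([295, 152, 38, 19, 594], [313.8, 161.2]), ([255, 154, 38, 19, 608], [273.2, 163.0]), ([241, 235, 6, 25, 103], [243.4, 248.0]), ([266, 235, 6, 25, 102], [268.3, 247.6])]
 blue 249.3 162.9
```

View pics/f1.png

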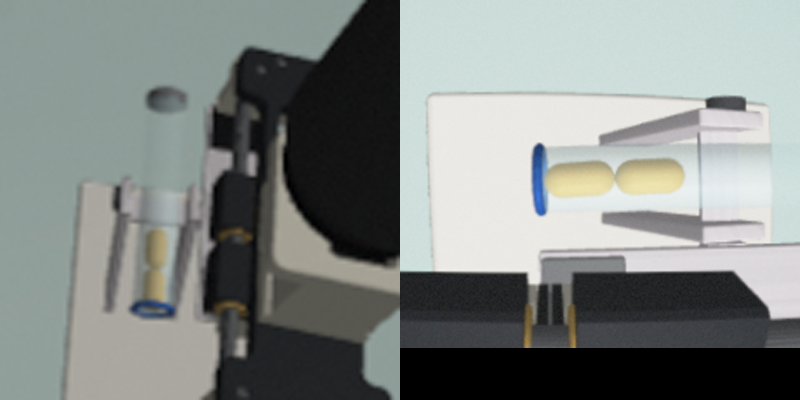

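Both pins are still in the tube. The leading one rests at the blue ring (wrist crop (545,180)) with the second behind it. I'll lift straight off, gently at first.

Emit:
servo_tool --pt "1 0.1 0.14 -0.5 0 0 0" --pt "1 0.18 0.27 -0.95 0 0 0" --pt "1 0.36 0.54 -1.9 0 0 0" --pt "1 0.9 1.35 -4.7 0 0 0" --pt "1 1.8 2.7 -9.5 0 0 0" --pt "1 1.8 2.7 -9.5 0 0 0" --pt "1 1.8 2.7 -9.5 0 0 0" --pt "1 1.8 2.7 -9.5 0 0 0" --pt "1 1.8 2.7 -9.5 0 0 0" --pt "1 1.8 2.7 -9.5 0 0 0" --pt "1 1.8 2.7 -9.5 0 0 0" --pt "1 1.8 2.7 -9.5 0 0 0" --pt "1 0 0 0 0 0 0" --pt "1 0 0 0 0 0 0" --pt "1 0 0 0 0 0 0"

```text
t: 21.1
eef_pos: [0.5158, 0.1865, 0.1469]
ee_rot: [2.876, -0.172, -1.228]
force: [0.3, 0.3, -1.3]
width: 0.0006
gripper_force: 0.0
```

```bash
python3 chk.py
```

```text
21.1 [0.5158 0.1865 0.1469] [ 0.3  0.3 -1.3]
scene yellow [([324, 219, 6, 21, 94], [326.3, 228.9])]
 blue 325.6 241.8
wrist yellow [([255, 159, 25, 12, 261], [266.9, 164.3]), ([228, 160, 25, 12, 254], [239.7, 165.7]), ([241, 235, 6, 25, 104], [243.4, 248.1]), ([266, 235, 6, 25, 105], [268.3, 247.5])]
 blue 222.7 165.7
```

The hand is clear. The scene pixels for the pins and ring haven't changed since before the lift, so the tilt and the pin are staying put. Handing in.

```bash
python3 -c "
from station import arm
print(arm.job_done())"
```

```text
the job is handed in; nothing more can be done
None
```

The brass tube is left tipped with the leading pin waiting at the rim and the second pin behind it; none dropped out, the steel holder was not touched, and the job was handed in at about 21 s with the arm clear.

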